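# Lock the counter cupboard with its hasp and pin

### The job

Lock the little wooden cupboard on the counter: swing its steel hasp shut over the staple, then drop the slim pin down through the staple loop, in front of the hasp, until its collar rests on the loop. Let go of it, and leave the stout pin standing in its block.

Things in the scene. Friction and masses are not known exactly. Their poses are not given: they have to be found in the camera images.
- hasp (a joint): Steel strap on an upright hinge, 112 mm long, 38 tall, 4 thick, slotted; 0 = shut, grows to 1.6 rad as its end swings out to the robot. Moves under 1 N at its end, stays where left. Hinge at x +26, y +56 mm from staple_loop; at angle a it runs along (-sin a, -cos a), the face to push looks along (-cos a, sin a); it spans 23 below to 15 mm above staple_loop. Push 85 to 110 mm from the hinge.
- staple_loop (a point): Level steel loop jutting 48 mm from the front of a small fixed wooden cupboard (115 mm tall). Hole goes down, 22 mm wide (y), reaching 43 mm from the front; bars 5 wide, 8 thick. Point: middle of the hole's width, 32 mm before the front, level with the loop's top, 89 mm up: the pin's place. x into the cupboard, y left, z up. The shut hasp's outer face is at x +24 mm.
- slim_pin: Upright pin, loose in a wooden block 52 mm square, 42 tall (hole 36 deep): steel shank 10 mm thick with tapered foot, 70 long up to the underside of a collar 36 wide, 4 thick; on it a round wooden knob 24 thick, 74 to 108 mm above the foot. About 80 g. Origin: centre of the foot's end, 6 mm above the counter at the start; z up to the knob. May stand in either of two places.
- stout_pin: Bystander: a pin with the same collar and knob but a shank 28 mm thick, too thick for the loop, upright in a like block. Origin: centre of its foot's end, z up. (Glass jars up to 240 mm tall stand to the right of the work, domed plates 160 mm tall before it.)

How it is judged:
On the way:
1. the hasp is shut over the staple, the slim pin not yet in the loop (value of joint hasp below 0.15 rad and horizontal distance between slim_pin and staple_loop above 0.03 m), for 0.2 s.
At the end, for the whole second after the job is handed in: The hasp is shut (within 0.15 rad), the slim pin hangs at rest and upright (within 0.2 rad) in the staple loop, its foot 58 to 80 mm below the loop's top and within 18 mm sideways of the loop's point, and the stout pin is within 20 mm of where it stood (value of joint hasp below 0.15 rad and horizontal distance between slim_pin and staple_loop below 0.018 m and z of slim_pin in the frame of staple_loop between -0.08 and -0.058 m and angle between slim_pin's own z axis and vertical below 0.2 rad and linear speed of slim_pin below 0.03 m/s and distance of stout_pin from where it was at the start of the episode below 0.02 m); the robot touches nothing.
It fails at once if the stout pin is pulled or knocked out of its block (distance of stout_pin from where it was at the start of the episode above 0.04 m).
It also fails if it takes over 56 s, if anything falls off the work surface, if the arm or the gripper's body presses on something with over 40 N, if the wrist force passes 120 N, or if a joint passes its speed limit or range.

### The arm

A 6-joint arm with a two-finger parallel gripper is mounted at the origin on a cart in front of the work surface, level with it; the furniture and walls round the work are solid. World frame = base frame: x ahead of the robot, y to its left, z up, the work surface at z = 0. Lengths are in m, angles in rad, forces in N, time in s.
With the tool pointing down it reaches from about 0.35 to 0.975 m from the base axis. Payload 4.9 kg.
Tool frame: the origin (TCP) lies on the centre line of the jaws, within the pads' length; the fingertips stand 17 mm ahead of it and the grasp point (between the pads) lies 2 mm behind it; x points along the fingers, y is the direction in which the jaws open and shut, and the axes are right-handed (so a half turn about x gives the same grasp; the last joint's range is limited). The gripper opens to 85 mm and grips with 20 to 120 N. Pads are 22 mm wide; open, the fingers measure 114 mm over their backs; the gripper's body (76 mm by 85 mm) begins 54 mm behind the grasp point. The pads swing forward as they close: fully open they stand 13 mm farther back than shut.
Start: joints at [-1.278, 0.053, 1.613, -0, 1.476, -0.119], TCP at [0.25, -0.573, 0.248] pointing down, gripper open.
Joint ranges: [-3.01, 3.01], [-1.01, 2.22], [0.06, 2.58], [-1.02, 4.17], [0.09, 2.62], [-3.14, 3.14]. Speed limits (rad/s): [2.57, 2.57, 3.14, 3.14, 3.14, 3.14].

### API

Orientations are given as a unit quaternion [w, x, y, z].
In Python, from plant import status, viewer, manip gives the robot as it stands.
- The arm moves only by the tool drive_tool, never from a script. Its argument "plan" is a list of rows, each a list of 4 numbers: the shift along the tool's x, y, z in m, then the turn about the tool's x in units of 8 degrees (1.0 is 8 degrees). A call has 1 to 12 rows; each row is the pose to reach, as a shift and turn from the pose commanded when the call began, along the tool's axes at that moment; what a row does not reach only later rows make up. A row lasts 1/10 s, in which the tool goes at most 50 mm and 8.59 degrees, less where a joint would pass 70% of its speed; a pose out of reach is approached as far as the arm can. A call with a gripper value outside its range is refused whole. "fingers" is the finger opening in m, from 0 to 0.0854, set as the call begins (left out, the last holds). The fingers move at their own pace and stop on an object; the grip force is fixed at half the most. Time passes only in rows, so rows that repeat a pose let the fingers close. It gives the time, the measured TCP pose, the force and the opening at its end, in the units of the state.
- status.state(): the state, without advancing time (a new reading comes with each control period).
- viewer.grab_frame(name): name is "side" or "top"; returns the picture (400x640x3 uint8, blue, green, red); there is no depth.
- viewer.calibration(name): a dict with "vfov" (degrees; the focal length in pixels is half the picture's height over the tangent of half this angle, whatever the lens; pixels are square), "cx", "cy" (the principal point, pixels), "k1" (the pictures are not rectified: a ray, as slopes to the right and down, at radius r is drawn at 1 + k1 r^2 times it, then the intrinsics apply), "rvec" (rotation vector, rad) and "tvec" (3), from world to camera coordinates, as OpenCV has them. Camera axes: x right, y down, z forward; pixel columns grow to the right and rows downward; lengths in m; the calibration is good to about 2 mm. A picture is of the moment at which its call begins. calibration takes no time and is no camera call.
- manip.job_done(): hands the job in, once; it reports no verdict.
The state is a dict: "time": time; "joint_pos": joint angles; "joint_vel": joint speeds; "joint_efforts": joint torques, N m; "tool_pos": TCP position; "tool_rot": TCP orientation; "contact_force": force on the tool from outside, world axes, zero at the start; "ft_torque": the same for the moment, N m; "gripper_width": opening from 0.0 (shut) to 1.0 (fully open).
Only numpy, scipy, OpenCV 4.12 (cv2) and the standard library are available. Lean on these libraries where they do the work, as an engineer would, in place of code of your own. Each camera call takes 0.05 s, during which the arm holds its last target. There are 200 camera calls.

## Working session

There is one attempt and no reset: what is moved stays moved. The work goes in short steps, Python scripts to look and compute and a tool call to move; the robot and the scene stay as the last step left them, time stands still between calls to the robot, and variables do not carry over. Pictures are saved under pics/ and viewed, about 8 in all and at most 12, crops included, and the job is handed in when it is done.

Besides the shell and the picture viewer there is one more tool, called after "Emit:" by a JSON object that holds its "op" and its "data". drive_tool: Moves the arm, as the interface text tells. Its arguments: {"type":"object","properties":{"plan":{"type":"array","items":{"type":"array","items":{"type":"number"}}},"fingers":{"type":"number"}},"required":["plan"]}

```bash
mkdir -p pics
cat > h.py <<'E'
import numpy as np, cv2
from plant import status, viewer, manip
def cam(n):
    c=viewer.calibration(n); f=200/np.tan(np.radians(c["vfov"])/2)
    R=cv2.Rodrigues(np.array(c["rvec"],float))[0]; t=np.array(c["tvec"],float)
    return c,f,R,t
def ray(n,u,v):
    c,f,R,t=cam(n); d=np.array([(u-c["cx"])/f,(v-c["cy"])/f]); s=d.copy()
    for _ in range(30): s=d/(1+c["k1"]*(s@s))
    return -R.T@t, R.T@np.array([s[0],s[1],1])
def plane(n,u,v,z):
    o,d=ray(n,u,v); return o+d*(z-o[2])/d[2]
def two(a,b):
    o,d=ray("top",*a);p,e=ray("side",*b)
    k=np.linalg.lstsq(np.c_[d,-e],p-o,rcond=None)[0]
    A=o+d*k[0];B=p+e*k[1];return (A+B)/2,np.linalg.norm(A-B)
def proj(n,P):
    c,f,R,t=cam(n);q=R@np.array(P,float)+t;s=q[:2]/q[2];s=s*(1+c["k1"]*(s@s));return np.round([c["cx"]+f*s[0],c["cy"]+f*s[1]],1)
def tool(v):
    "world vector -> tool axes"
    w,x,y,z=status.state()["tool_rot"]
    from scipy.spatial.transform import Rotation as Q
    return Q.from_quat([x,y,z,w]).inv().apply(v)
E
python3 - <<'E'
from h import *
for n in("side","top"):
    cv2.imwrite(f"pics/{n}0.png",viewer.grab_frame(n)); print(n,viewer.calibration(n),ray(n,320,200))
s=status.state();print(s["time"],s["tool_pos"],s["tool_rot"],tool([1,0,0]),tool([0,1,0]))
E
```

```text
side {'vfov': 46.495644163376724, 'cx': 319.59882276980295, 'cy': 195.3238857446368, 'k1': 0.024085288663740535, 'rvec': array([ 2.17261713, -0.16809376,  0.09914112]), 'tvec': array([-0.56249795,  0.19726442,  0.71191526])} (array([ 0.47623925, -0.55464081,  0.57245984]), array([ 0.13436809,  0.80472609, -0.57832755]))
top {'vfov': 48.40636407503072, 'cx': 315.8968141968497, 'cy': 195.7107458274573, 'k1': -0.09332338554966148, 'rvec': array([ 2.2097528 , -1.99173979,  0.22750415]), 'tvec': array([0.09205331, 0.61167313, 0.81223923])} (array([0.40780096, 0.1413559 , 0.92523905]), array([ 0.20887668,  0.00521188, -0.97801909]))
0.1 [ 0.24998384 -0.57224367  0.24716218] [-0.1439054  -0.69210966 -0.14522025  0.69223301] [-5.50908044e-04  4.00248808e-01 -9.16406345e-01] [ 0.00178454 -0.91640463 -0.40024913]
```

View pics/side0.png

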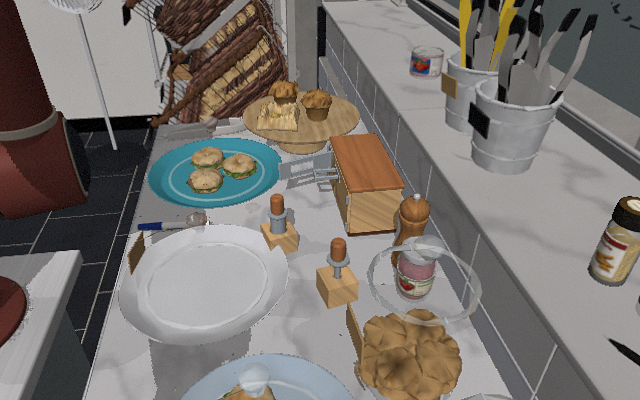

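View pics/top0.png

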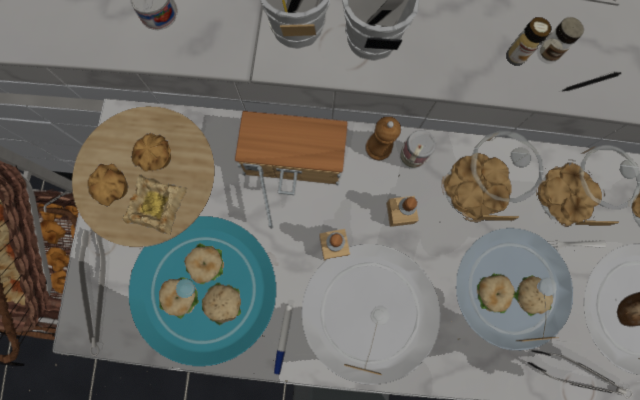

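Side view: hasp about (305,170), staple (325,175), slim pin (338,258) and stout pin (278,215). Top view: hasp (265,200), staple (288,180), slim pin (409,204) and stout pin (336,240). I'll take enlarged crops for detail.

Run:
```python
import cv2,numpy as np
t=cv2.imread("pics/top0.png")[140:265,230:430];s=cv2.imread("pics/side0.png")[140:310,250:410]
cv2.imwrite("pics/c_top.png",cv2.resize(t,None,fx=4,fy=4,interpolation=2))
cv2.imwrite("pics/c_side.png",cv2.resize(s,None,fx=3.5,fy=3.5,interpolation=2))
```

```text
(no output)
```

View pics/c_top.png

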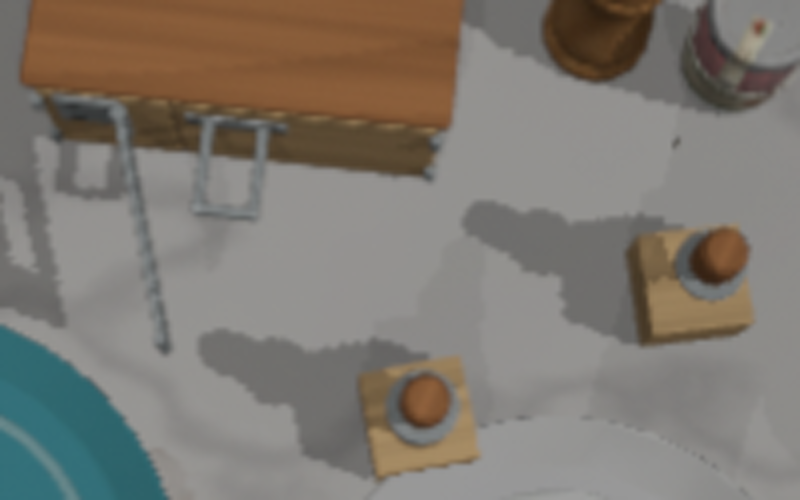

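View pics/c_side.png

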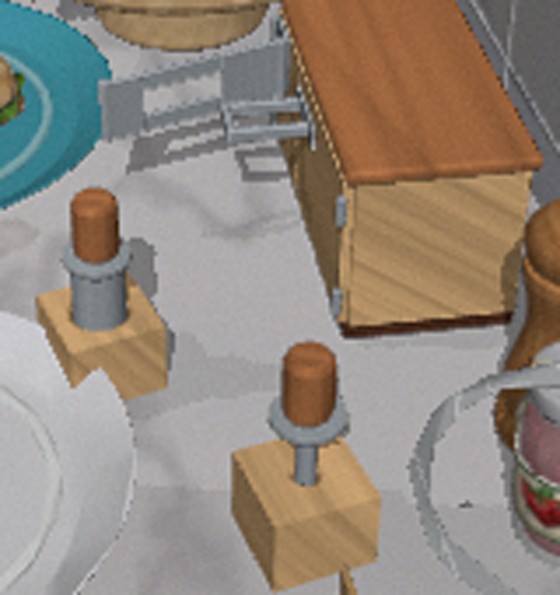

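Crops: the slim pin is the near, right one. In the top crop its collar is at (711,266) and its knob at (720,254); in the side crop the knob is at (309,385). In the top crop the loop's outer front corners are about (193,212) and (258,217), and the hasp runs from (122,105) to (164,350), so it is wide open. Now computing positions.

Run:
```python
from h import *
T=lambda x,y:(230+x/4,140+y/4); S=lambda x,y:(250+x/3.5,140+y/3.5)
np.set_printoptions(precision=4,suppress=True)
for nm,p in dict(fl=(193,212),fr=(258,217),bl=(207,120),br=(267,125)).items(): print("loop",nm,plane("top",*T(*p),.089))
for nm,p in dict(fl=(226,108),fr=(228,138),br=(312,130),bl=(298,98)).items(): print("loop side",nm,plane("side",*S(*p),.089))
print("slim collar",plane("top",*T(711,266),.080),"side",plane("side",*S(309,418),.078), "knob top side",plane("side",*S(309,356),.114))
print("slim two",two(T(720,254),S(309,385)))
print("slim block",[plane("top",*T(*p),.042)[:2] for p in((638,240),(742,228),(750,322),(650,335))])
print("stout collar",plane("top",*T(424,408),.080),two(T(426,400),S(95,225)))
for nm,p in dict(hinge=(122,105),end=(164,350)).items(): print("hasp",nm,plane("top",*T(*p),.104))
print("hasp side end top",plane("side",*S(102,84),.104),"bottom",plane("side",*S(104,140),.066))
print("cupboard top",[plane("top",*T(*p),.115)[:2] for p in((24,80),(445,122))])
```

```text
loop fl [0.5917 0.2273 0.089 ]
loop fr [0.5925 0.1958 0.089 ]
loop bl [0.6382 0.2261 0.089 ]
loop br [0.6387 0.1967 0.089 ]
loop side fl [0.5937 0.2177 0.089 ]
loop side fr [0.5902 0.1867 0.089 ]
loop side br [0.6373 0.188  0.089 ]
loop side bl [0.6359 0.2224 0.089 ]
slim collar [ 0.5932 -0.0254  0.08  ] side [ 0.5939 -0.0285  0.078 ] knob top side [ 0.5928 -0.0283  0.114 ]
slim two (array([ 0.5949, -0.0262,  0.0957]), np.float64(0.0022887757004103684))
slim block [array([0.6112, 0.0052]), array([ 0.623 , -0.0477]), array([ 0.5748, -0.0544]), array([ 0.563 , -0.0042])]
stout collar [0.5101 0.1073 0.08  ] (array([0.5115, 0.1073, 0.0955]), np.float64(0.001079691952441204))
hasp hinge [0.6372 0.2661 0.104 ]
hasp end [0.5216 0.2312 0.104 ]
hasp side end top [0.5255 0.2288 0.104 ] bottom [0.5252 0.2302 0.066 ]
cupboard top [array([0.6416, 0.3126]), array([0.6418, 0.1114])]
```

Run:
```python
from h import *
np.set_printoptions(precision=3,suppress=True)
print("knob",plane("top",187,288,.15)[:2],"ctr",plane("top",203,290,.015)[:2],"edges",[plane("top",*p,.015)[:2] for p in((275,290),(205,217),(253,238))])
print("stand",[plane("top",*p,.09)[:2] for p in((213,160),(200,215))])
t=np.array([.535,.272,.111]);print("delta",t-status.state()["tool_pos"])
g=cv2.cvtColor(cv2.imread("pics/top0.png")[180:380,110:310],6)
cv2.imwrite("pics/dome.png",cv2.resize(cv2.createCLAHE(6,(4,4)).apply(g),None,fx=3,fy=3))
```

```text
knob [0.395 0.358] ctr [0.393 0.362] edges [array([0.409, 0.217]), array([0.541, 0.381]), array([0.508, 0.275])]
stand [array([0.644, 0.363]), array([0.533, 0.371])]
delta [ 0.285  0.844 -0.136]
```

View pics/dome.png

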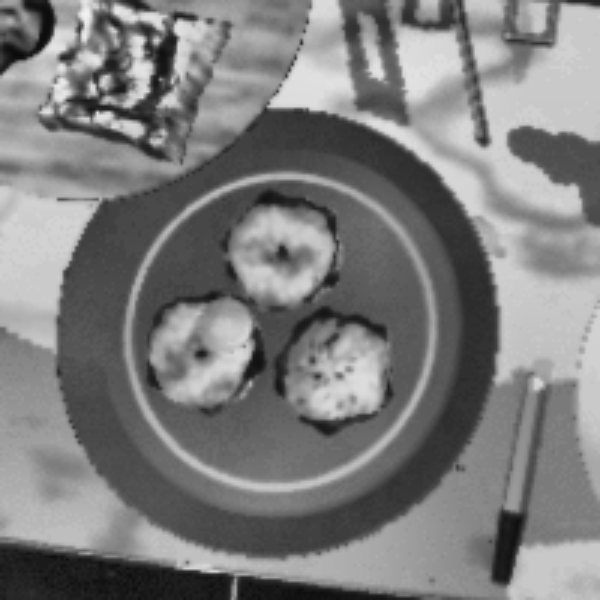

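The plate dome lies inside the plate, clear of the planned finger position. Starting: rise, align the jaws with world y and travel, with the fingers shut.

Emit:
{"op": "drive_tool", "data": {"plan": [[-0.045, 0, 0, 1], [-0.07, 0, 0, 2], [-0.07, -0.037, -0.033, 2.95], [-0.07, -0.073, -0.067, 2.95], [-0.07, -0.11, -0.1, 2.95], [-0.07, -0.147, -0.133, 2.95], [-0.07, -0.183, -0.167, 2.95], [-0.07, -0.22, -0.2, 2.95], [-0.07, -0.256, -0.233, 2.95], [-0.07, -0.293, -0.266, 2.95], [-0.07, -0.33, -0.3, 2.95], [-0.07, -0.366, -0.333, 2.95]], "fingers": 0}}

```text
time: 1.3
tool_pos: [0.4088, -0.102, 0.318]
tool_rot: [-0.0, 0.707, -0.0, -0.707]
contact_force: [1.0, -1.3, 0.6]
gripper_width: 0.0
```

Run:
```python
from h import *
np.set_printoptions(precision=3,suppress=True)
s=status.state();p=np.array(s["tool_pos"]);print(s["time"],p,s["joint_pos"],s["contact_force"],s["gripper_width"])
print(tool(np.array([.535,.272,.30])-p), tool([1,0,0]),tool([0,1,0]))
```

```text
1.3 [ 0.409 -0.102  0.318] [-0.422 -0.493  1.962  0.     1.672  1.15 ] [ 0.996 -1.294  0.583] 0.00044037629534597383
[ 0.018 -0.374 -0.126] [ 0. -0. -1.] [-0. -1.  0.]
```

Emit:
{"op": "drive_tool", "data": {"plan": [[0, -0.047, -0.016, 0], [0, -0.094, -0.032, 0], [0, -0.141, -0.047, 0], [0, -0.188, -0.063, 0], [0, -0.235, -0.079, 0], [0, -0.281, -0.095, 0], [0, -0.328, -0.11, 0], [0, -0.374, -0.126, 0], [0.05, -0.374, -0.126, 0], [0.1, -0.374, -0.126, 0], [0.13, -0.374, -0.126, 0], [0.13, -0.374, -0.126, 0]]}}

```text
time: 2.5
tool_pos: [0.531, 0.2687, 0.181]
tool_rot: [-0.002, -0.703, 0.001, 0.711]
contact_force: [-0.4, -1.2, -0.2]
gripper_width: -0.004
```

Run:
```python
from h import *
np.set_printoptions(precision=3,suppress=True)
s=status.state();p=np.array(s["tool_pos"]);print(s["time"],p,s["joint_pos"],s["contact_force"])
a=viewer.grab_frame("top")[110:310,190:390];b=viewer.grab_frame("side")[100:300,200:400]
cv2.imwrite("pics/p2.png",cv2.resize(np.hstack([a,b]),None,fx=2,fy=2,interpolation=2))
print(proj("top",p+[0,0,-.017]),proj("side",p+[0,0,-.017]))
```

```text
2.5 [0.531 0.269 0.181] [ 0.344  0.04   1.74  -0.     1.374  1.914] [-0.441 -1.168 -0.2  ]
[247.1 214.8] [278.9 126.9]
```

View pics/p2.png

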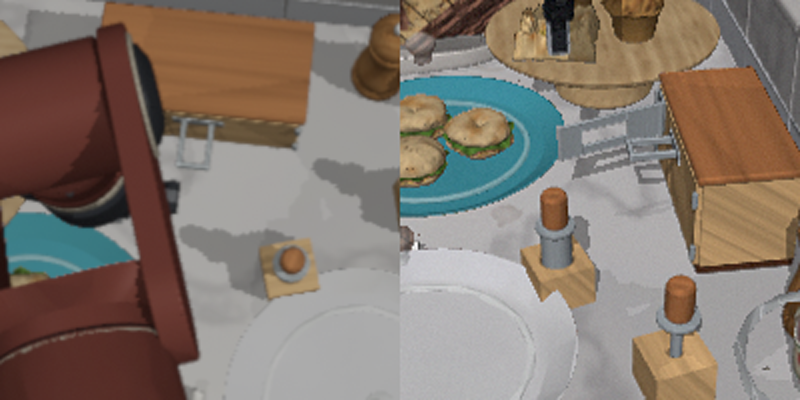

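The fingertip is at side px (279,126), left of the hasp. Descending to hasp height.

Emit:
{"op": "drive_tool", "data": {"plan": [[0.03, -0.002, 0, 0], [0.055, -0.002, 0, 0], [0.073, -0.002, 0, 0], [0.073, -0.002, 0, 0]]}}

```text
time: 3.0
tool_pos: [0.5349, 0.2718, 0.1155]
tool_rot: [0.0, -0.707, 0.0, 0.707]
contact_force: [-0.7, -0.2, 0.5]
gripper_width: -0.001
```

Run:
```python
from h import *
np.set_printoptions(precision=3,suppress=True)
s=status.state();p=np.array(s["tool_pos"]);print(s["time"],p,s["contact_force"])
for w in [(.533,.254),(.539,.229),(.551,.206),(.570,.187),(.5935,.172),(.612,.167),(.620,.166)]: print(tool(np.array([*w,.108])-p))
```

```text
3.0 [0.535 0.272 0.116] [-0.652 -0.207  0.549]
[0.008 0.018 0.002]
[ 0.008  0.043 -0.004]
[ 0.008  0.066 -0.016]
[ 0.008  0.085 -0.035]
[ 0.008  0.1   -0.059]
[ 0.008  0.105 -0.077]
[ 0.008  0.106 -0.085]
```

Sweeping the arc slowly, stopping just short of shut.

Emit:
{"op": "drive_tool", "data": {"plan": [[0.008, 0.005, 0.001, 0], [0.008, 0.018, 0.002, 0], [0.008, 0.03, -0.001, 0], [0.008, 0.043, -0.004, 0], [0.008, 0.055, -0.009, 0], [0.008, 0.066, -0.016, 0], [0.008, 0.077, -0.025, 0], [0.008, 0.085, -0.035, 0], [0.008, 0.094, -0.048, 0], [0.008, 0.1, -0.059, 0], [0.008, 0.105, -0.075, 0], [0.008, 0.105, -0.077, 0]]}}

```text
time: 4.2
tool_pos: [0.6139, 0.167, 0.1074]
tool_rot: [-0.001, 0.707, 0.0, -0.707]
contact_force: [-0.7, 2.1, 0.9]
gripper_width: -0.001
```

Run:
```python
from h import *
np.set_printoptions(precision=3,suppress=True)
s=status.state();p=np.array(s["tool_pos"]);print(s["time"],p,s["contact_force"])
a=viewer.grab_frame("top")[110:310,190:390];b=viewer.grab_frame("side")[130:230,260:360]
cv2.imwrite("pics/p3.png",np.hstack([cv2.resize(a,None,fx=2,fy=2,interpolation=2),cv2.resize(b,None,fx=4,fy=4,interpolation=2)]))
```

```text
4.2 [0.614 0.167 0.107] [-0.713  2.124  0.885]
```

View pics/p3.png

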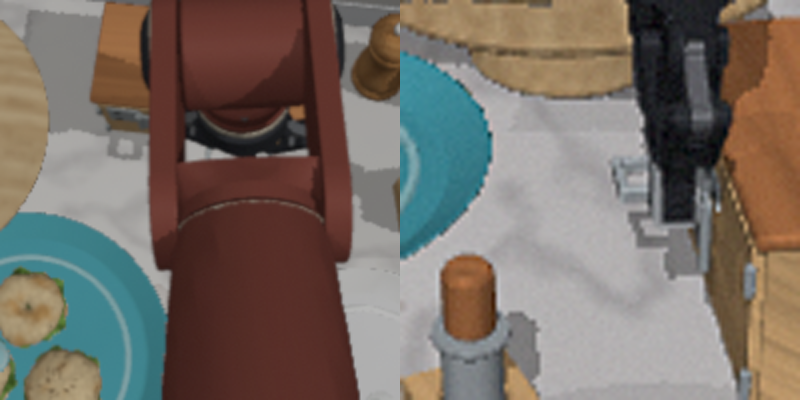

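The hasp is nearly shut, with its end at crop (705,235). A gentle final push follows.

Emit:
{"op": "drive_tool", "data": {"plan": [[0, 0, -0.003, 0], [0, 0, -0.005, 0], [0, 0, -0.007, 0], [0, 0, -0.007, 0]]}}

```text
time: 4.7
tool_pos: [0.619, 0.1669, 0.1073]
tool_rot: [0.0, 0.707, -0.0, -0.707]
contact_force: [-0.3, -0.2, -0.1]
gripper_width: -0.001
```

Emit:
{"op": "drive_tool", "data": {"plan": [[0, 0, -0.002, 0], [0, 0, -0.003, 0], [0, 0, -0.004, 0], [0, 0, -0.004, 0]]}}

```text
time: 5.1
tool_pos: [0.6216, 0.1672, 0.1071]
tool_rot: [0.0, -0.706, -0.0, 0.708]
contact_force: [-5.6, 1.4, 2.5]
gripper_width: 0.002
```

Firm contact (5.6 N) at the expected spot, so the hasp is shut. Backing off, rising and moving above the slim pin.

Emit:
{"op": "drive_tool", "data": {"plan": [[0, 0, 0.015, 0], [0, 0, 0.028, 0], [-0.05, 0, 0.028, 0], [-0.1, 0, 0.028, 0], [-0.12, 0.04, 0.028, 0], [-0.12, 0.08, 0.028, 0], [-0.12, 0.12, 0.028, 0], [-0.12, 0.16, 0.028, 0], [-0.12, 0.194, 0.028, 0], [-0.12, 0.194, 0.028, 0]]}}

```text
time: 6.1
tool_pos: [0.5951, -0.031, 0.2276]
tool_rot: [-0.001, 0.708, -0.002, -0.707]
contact_force: [0.6, -0.7, 0.1]
gripper_width: -0.004
```

Emit:
{"op": "drive_tool", "data": {"plan": [[0, 0, 0, 0], [0, 0, 0, 0], [0, 0, 0, 0], [0, 0, 0, 0], [0, 0, 0, 0]], "fingers": 0.06}}

```text
time: 6.6
tool_pos: [0.5949, -0.0263, 0.2273]
tool_rot: [0.0, 0.707, 0.0, -0.707]
contact_force: [0.3, -0.1, -0.9]
gripper_width: 0.702
```

Run:
```python
from h import *
np.set_printoptions(precision=3,suppress=True)
s=status.state();p=np.array(s["tool_pos"]);print(s["time"],p,s["contact_force"],s["gripper_width"])
print("mill",two((388,125),(417,198)))
A=viewer.grab_frame("top");B=viewer.grab_frame("side")
cv2.imwrite("pics/top4.png",A);cv2.imwrite("pics/side4.png",B)
a=A[110:260,190:440];b=B[110:310,260:460]
cv2.imwrite("pics/p4.png",np.hstack([cv2.resize(a,(400,240)),cv2.copyMakeBorder(b,0,40,0,0,0)])if 0 else cv2.resize(b,None,fx=3,fy=3,interpolation=2))
print(proj("top",p),proj("side",p))
```

```text
6.6 [ 0.595 -0.026  0.227] [ 0.279 -0.094 -0.905] 0.7017139224204283
mill (array([0.734, 0.032, 0.138]), np.float64(0.000513875062198946))
[427.2 188. ] [342.  177.7]
```

View pics/p4.png

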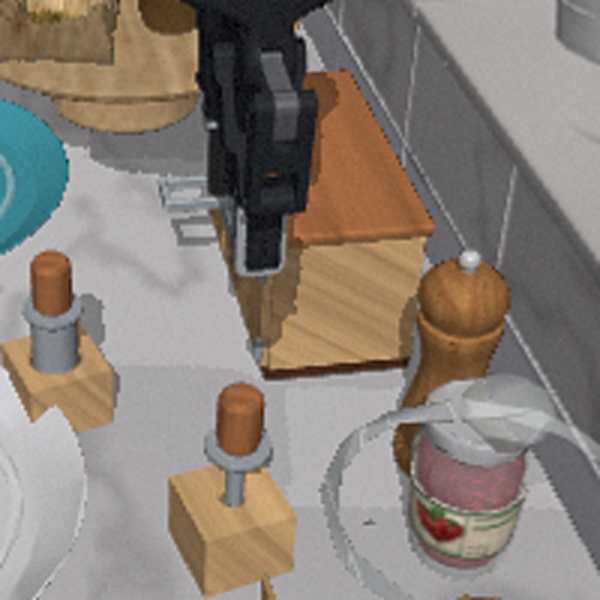

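The slim pin stands directly below the open fingers (knob at crop (240,415)). Descending to the knob.

Emit:
{"op": "drive_tool", "data": {"plan": [[0.04, 0, 0, 0], [0.08, 0, 0, 0], [0.105, 0, 0, 0], [0.12, 0, 0.001, 0], [0.127, 0, 0.001, 0], [0.127, 0, 0.001, 0], [0.127, 0, 0.001, 0]]}}

```text
time: 7.4
tool_pos: [0.5951, -0.0272, 0.1021]
tool_rot: [0.0, 0.708, -0.0, -0.706]
contact_force: [0.4, 0.5, 0.5]
gripper_width: 0.703
```

Emit:
{"op": "drive_tool", "data": {"plan": [[0, 0, 0, 0], [0, 0, 0, 0], [0, 0, 0, 0], [0, 0, 0, 0], [0, 0, 0, 0], [0, 0, 0, 0]], "fingers": 0.01}}

```text
time: 8.0
tool_pos: [0.5947, -0.0266, 0.1016]
tool_rot: [-0.0, 0.708, 0.0, -0.706]
contact_force: [-0.3, 3.3, 5.8]
gripper_width: 0.261
```

Gripped. Lifting and carrying it above the loop.

Emit:
{"op": "drive_tool", "data": {"plan": [[-0.02, 0, 0, 0], [-0.045, 0, 0, 0], [-0.085, 0, 0, 0], [-0.12, 0, 0, 0], [-0.12, -0.04, -0.002, 0], [-0.12, -0.085, -0.005, 0], [-0.12, -0.13, -0.008, 0], [-0.12, -0.175, -0.01, 0], [-0.12, -0.21, -0.012, 0], [-0.12, -0.23, -0.013, 0], [-0.12, -0.237, -0.013, 0], [-0.12, -0.237, -0.013, 0]]}}

```text
time: 9.2
tool_pos: [0.6065, 0.2101, 0.2195]
tool_rot: [-0.001, -0.707, 0.0, 0.707]
contact_force: [-0.2, -0.1, -1.3]
gripper_width: 0.262
```

Run:
```python
from h import *
np.set_printoptions(precision=3,suppress=True)
s=status.state();p=np.array(s["tool_pos"]);print(s["time"],p,s["contact_force"],s["gripper_width"])
A=viewer.grab_frame("top");B=viewer.grab_frame("side")
a=A[140:215,240:340];b=B[90:190,270:370]
cv2.imwrite("pics/p5.png",np.hstack([cv2.resize(a,(400,300),interpolation=2),cv2.resize(b[:75],(400,300),interpolation=2)]))
cv2.imwrite("pics/p5s.png",cv2.resize(b,None,fx=6,fy=6,interpolation=2))
print("foot expected",proj("side",p+[0,0,-.095]),"loop pt",proj("side",[.608,.21,.089]),"bars",[proj("side",q) for q in([.592,.2265,.089],[.592,.1935,.089],[.64,.1935,.089])])
```

```text
9.2 [0.607 0.21  0.22 ] [-0.151 -0.108 -1.268] 0.26213810514892083
foot expected [321.8 156.6] loop pt [322.3 172.3] bars [array([313. , 168.6]), array([315.6, 177.5]), array([340. , 175.5])]
```

View pics/p5s.png

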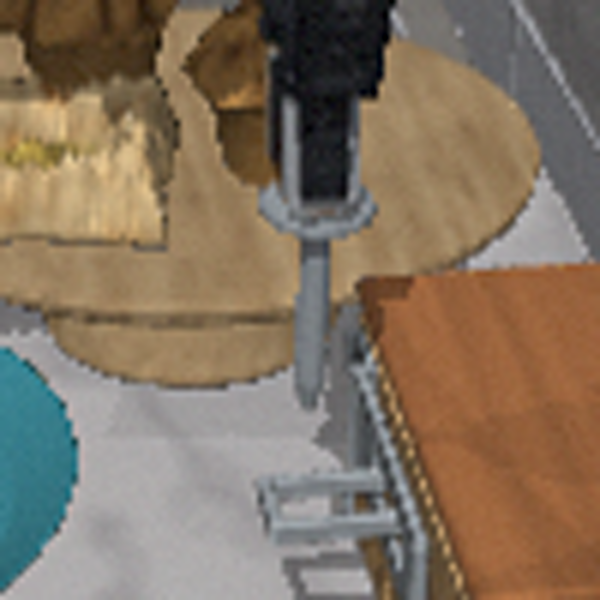

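The foot is at side px (321.3,157.5), matching the kinematics, and the hasp is shut with the loop through it. I'll check the loop's y with a zoomed overlay in both views.

Run:
```python
from h import *
B=viewer.grab_frame("side");A=cv2.imread("pics/top0.png")
def ov(im,n,u,v):
    c=cv2.resize(im[v:v+40,u:u+40],None,fx=10,fy=10,interpolation=1)
    for y in(.199,.221):
        q=[((proj(n,[x,y,.089])-[u,v]+.5)*10).astype(int) for x in(.597,.63)]
        cv2.line(c,tuple(map(int,q[0])),tuple(map(int,q[1])),(0,0,255),1)
    q=((proj(n,[.608,.21,.089])-[u,v]+.5)*10).astype(int);cv2.circle(c,tuple(map(int,q)),3,(0,255,0),-1)
    return c
cv2.imwrite("pics/p6.png",np.hstack([ov(A,"top",270,160),ov(B,"side",305,155)]))
```

```text
(no output)
```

View pics/p6.png

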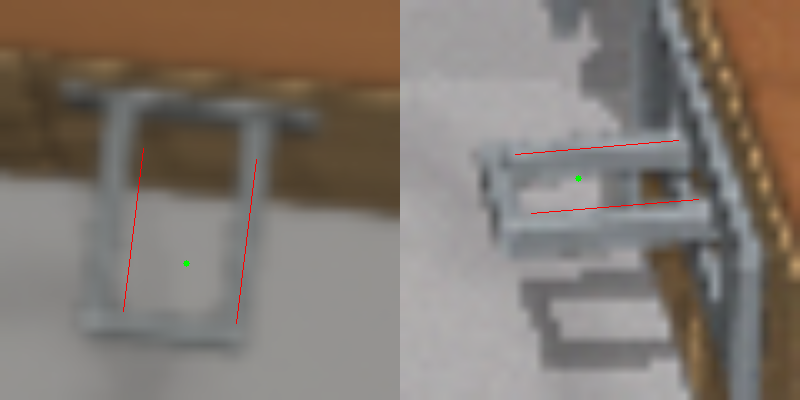

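The overlay agrees to about 1 mm in both views, with the bars where predicted. Lowering.

Emit:
{"op": "drive_tool", "data": {"plan": [[0.015, 0, -0.001, 0], [0.03, -0.001, -0.001, 0], [0.045, -0.001, -0.001, 0], [0.06, -0.001, -0.001, 0], [0.075, -0.001, -0.001, 0], [0.088, -0.001, -0.001, 0], [0.096, -0.001, -0.001, 0], [0.1, -0.001, -0.001, 0], [0.1, -0.001, -0.001, 0]]}}

```text
time: 10.25
tool_pos: [0.6077, 0.2109, 0.1198]
tool_rot: [-0.0, -0.707, 0.0, 0.707]
contact_force: [-0.5, -0.2, -1.7]
gripper_width: 0.263
```

Emit:
{"op": "drive_tool", "data": {"plan": [[0.001, 0, 0, 0], [0.002, 0, 0, 0], [0.003, 0, 0, 0], [0.003, 0, 0, 0]]}}

```text
time: 10.65
tool_pos: [0.6079, 0.2109, 0.1175]
tool_rot: [-0.0, 0.707, -0.0, -0.707]
contact_force: [-0.1, -0.1, -1.4]
gripper_width: 0.264
```

No contact so far. A little lower.

Emit:
{"op": "drive_tool", "data": {"plan": [[0.001, 0, 0, 0], [0.002, 0, 0, 0], [0.002, 0, 0, 0], [0.002, 0, 0, 0]]}}

```text
time: 11.05
tool_pos: [0.608, 0.211, 0.1156]
tool_rot: [-0.0, 0.707, -0.0, -0.707]
contact_force: [-0.4, -0.1, 1.3]
gripper_width: 0.257
```

Run:
```python
from h import *
B=viewer.grab_frame("side");print(status.state()["tool_pos"],status.state()["contact_force"])
cv2.imwrite("pics/p7.png",cv2.resize(B[120:200,285:365],None,fx=6,fy=6,interpolation=2))
```

```text
[0.60797321 0.21097468 0.11561493] [-0.83159309 -0.80324596  1.66123014]
```

View pics/p7.png

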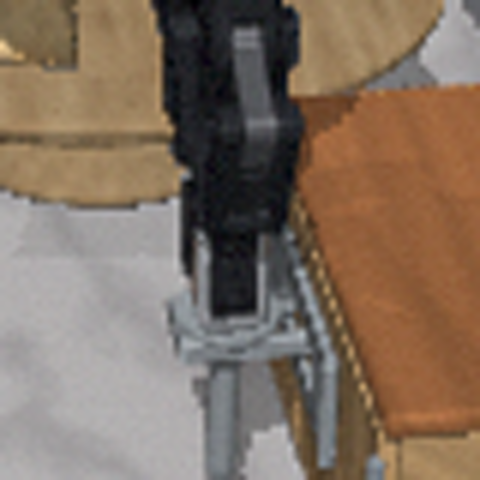

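The shank is through the loop with the collar on the bars (crop (220,345)), and the vertical force has reversed from -1.4 to about +1.5 N. Releasing and rising.

Emit:
{"op": "drive_tool", "data": {"plan": [[0, 0, 0, 0], [0, 0, 0, 0], [0, 0, 0, 0], [0, 0, 0, 0], [0, 0, 0, 0], [0, 0, 0, 0]], "fingers": 0.06}}

```text
time: 11.7
tool_pos: [0.6078, 0.2109, 0.1153]
tool_rot: [0.0, -0.707, 0.0, 0.707]
contact_force: [-0.2, 1.0, 0.6]
gripper_width: 0.705
```

Emit:
{"op": "drive_tool", "data": {"plan": [[-0.02, 0, 0, 0], [-0.05, 0, 0, 0], [-0.09, 0, 0, 0], [-0.13, 0, 0, 0], [-0.15, 0.03, 0.03, 0], [-0.15, 0.06, 0.06, 0], [-0.15, 0.09, 0.09, 0], [-0.15, 0.12, 0.12, 0], [-0.15, 0.14, 0.13, 0], [-0.15, 0.14, 0.13, 0]]}}

```text
time: 12.7
tool_pos: [0.4768, 0.0693, 0.2656]
tool_rot: [-0.001, 0.707, -0.001, -0.707]
contact_force: [-0.0, 0.1, -0.5]
gripper_width: 0.703
```

Run:
```python
from h import *
B=viewer.grab_frame("side");A=viewer.grab_frame("top");s=status.state();print(s["time"],s["tool_pos"],s["contact_force"])
cv2.imwrite("pics/p8.png",np.hstack([cv2.resize(B[120:270,250:350],(400,600),interpolation=2),cv2.resize(A[130:280,230:330],(400,600),interpolation=2)]))
print("expected knob top",proj("side",[.608,.211,.127]),"foot",proj("side",[.608,.211,.019]))
```

```text
12.8 [0.47800769 0.0709128  0.26564682] [-0.26619348 -0.01027715 -1.05406225]
expected knob top [322.5 155.2] foot [321.9 201.1]
```

View pics/p8.png

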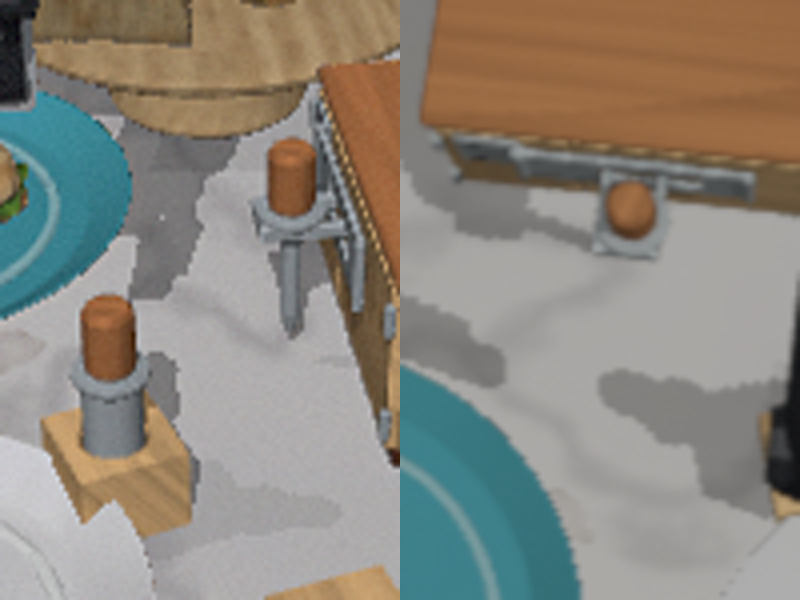

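The pin hangs upright in the loop with its collar on the bars: knob top at crop (291,145), px (322.7,156), and foot at (291,335), px (322.7,203.7). Both agree with the predicted pixels. The hasp is shut, the stout pin hasn't moved and the gripper is clear.

```bash
python3 -c "
from h import *
print(manip.job_done())"
```

```text
the job is handed in; nothing more can be done
None
```

The cupboard is locked and the job was handed in at about 12.8 s of the 56 s allowed; no verdict was reported.

- **Hasp:** I swung it shut with the closed fingers until it stopped against the cupboard with about 5.6 N of contact.
- **Slim pin:** I took it by the knob and lowered it through the loop until the vertical force reversed by about 3 N. I then let go and backed away.
- **Last pictures:** The hasp is shut. The pin hangs upright with its collar on the loop, and its knob top and foot are within about 3 px of where I predicted. The stout pin is still standing in its block, and the gripper is clear of everything.
- **Checks:** None failed. The top and side views disagreed by up to about 3 mm on the pin and more on my first rough loop readings. A zoomed overlay then put the loop within about 1.5 mm in both views.

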